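# Part two jammed strainer baskets and stow them by size

### The job

A small bare-aluminium strainer basket is stuck inside a larger blue one. Pull them apart and stand each basket upright, mouth up, in the yellow tray of its size: the small basket in the small tray, the large basket in the large tray. Set them down, do not drop them.

Things in the scene. Friction and masses are not known exactly. Their poses are not given: they have to be found in the camera images.
- small_mid (a point): Centre, half-way up, of the small basket: loose bare-aluminium cup, mouth up (z up), 130 mm high, 0.16 kg; outside 46 mm across at the foot, 60 mm from 60 mm up to the rim. It stands upright in the large basket, its top 45 mm free above that rim: grip there (free part centred 42 mm above this point). Spring tongues hold it with about 2 N for the first 25 mm of pull; clear once raised 85 mm.
- large_mid (a point): Centre, half-way up, of the large basket: loose blue cup, mouth up (z up), 90 mm high, 0.3 kg; outside 58 mm across at the foot, 68 mm from 50 mm up to the rim; wall 3 mm, floor 5 mm. It stands on a ribbed mat whose top is at z = 6 mm, and is just heavy enough to stay down while the small one is pulled straight up.
- tray_small: The small round yellow tray, fixed on the mat, outer diameter 76 mm, inner 68 mm, rim 12 mm high, floor 4 mm thick. Origin: centre of its underside, z up. A basket stands on its floor, inside the rim.
- tray_large: The large round yellow tray, fixed on the mat, outer diameter 100 mm, inner 92 mm, rim 12 mm high, floor 4 mm thick. Origin: centre of its underside, z up. One tray lies to the left and one to the right of the baskets, either way round.
There are look-alikes about, which are no part of the job. Of the things shaped like the part that bears large_mid, the blue one is meant. Of the things shaped like the part that bears small_mid, the aluminium one is meant.

How it is judged:
By the outcome, as a careful person would: the job done as asked, in the order asked, and still so for the second after the job is handed in, with the robot touching nothing.
It also fails if it takes over 48 s, if anything falls off the work surface, if the arm or the gripper's body presses on something with over 40 N, if the wrist force passes 120 N, or if a joint passes its speed limit or range.

### The arm

A 6-joint arm with a two-finger parallel gripper is mounted at the origin on the work surface. World frame = base frame: x ahead of the robot, y to its left, z up, the work surface at z = 0. Lengths are in mm, angles in degrees, forces in N, time in s.
With the tool pointing down it reaches from about 300 to 850 mm from the base axis. Payload 4.2 kg.
Tool frame: the origin (TCP) lies midway between the tips of the shut fingers; the grasp point (between the pads) lies 19 mm behind it; z points along the fingers, y is the direction in which the jaws open and shut (so a half turn about z gives the same grasp; the last joint's range is limited). The gripper opens to 91 mm and grips with 3 to 60 N. Pads are 32 mm wide; open, the fingers measure 118 mm over their backs; the gripper's body (76 mm by 178 mm) begins 60 mm behind the grasp point.
Start: joints at [-75.229, 18.312, 89.639, -0, 72.044, -1.146], TCP at [157.691, -552.971, 213.976] pointing down, gripper open.
Joint ranges: [-177.97, 177.97], [-48.28, 115.42], [12.27, 149.76], [-77.06, 257.06], [2.81, 150.46], [-146.56, 146.56]. Speed limits (degrees/s): [147.25, 147.25, 180, 180, 180, 180].

### API

Orientations are given as [roll, pitch, yaw] about the fixed x, y, z axes, in that order (R = Rz(yaw) Ry(pitch) Rx(roll)).
In Python, from workcell import * gives the robot as it stands.
- The arm moves only by the tool arm_command, never from a script. Its argument "deltas" is text: rows parted by semicolons, each of 7 numbers parted by spaces: the shift along the tool's x, y, z in mm, then the turn, a rotation vector about the tool's x, y, z in degrees, then the finger opening in mm, from 0 to 91.2. In form: x y z wx wy wz hand; .... A call has 1 to 5 rows; each row shifts and turns the commanded pose from where the row before left it, along the tool's axes as they then stand; what a row does not reach is not made up. A row lasts 1/8 s, in which the tool goes at most 62.5 mm and 10.7 degrees, less where a joint would pass 70% of its speed; a pose out of reach is approached as far as the arm can. A call is refused whole if a number of a shift passes 62.5 or a number of a turn 10.7, either way. A call with a gripper value outside its range is refused whole. The fingers move at their own pace and stop on an object; "force" is the grip in N (left out, the last holds). Time passes only in rows, so rows that do not move let the fingers close. It gives the time, the measured TCP pose, the force and the opening at its end, in the units of the state.
- state(): the state, without advancing time (a new reading comes with each control period).
- grab_frame(name): name is "side" or "top"; returns the picture (420x560x3 uint8, red, green, blue); there is no depth.
- camera_model(name): a dict with "fx", "fy", "cx", "cy" (pixels), "k1" (the pictures are not rectified: a ray, as slopes to the right and down, at radius r is drawn at 1 + k1 r^2 times it, then the intrinsics apply), "rvec" (rotation vector, rad) and "tvec" (3), from world to camera coordinates, as OpenCV has them. Camera axes: x right, y down, z forward; pixel columns grow to the right and rows downward; lengths in mm; the calibration is good to about 2 mm. A picture is of the moment at which its call begins. camera_model takes no time and is no camera call.
- job_done(): hands the job in, once; it reports no verdict.
The state is a dict: "time_s": time; "qpos": joint angles; "qvel": joint speeds; "effort": joint torques, N m; "ee_pos": TCP position; "ee_rot": TCP orientation; "force": force on the tool from outside, world axes, zero at the start; "torque": the same for the moment, N m; "gripper_width": finger opening in mm.
Only numpy, scipy, OpenCV 4.12 (cv2) and the standard library are available. Lean on these libraries where they do the work, as an engineer would, in place of code of your own. Each camera call takes 0.05 s, during which the arm holds its last target. There are 200 camera calls.

## Working session

There is one attempt and no reset: what is moved stays moved. The work goes in short steps, Python scripts to look and compute and a tool call to move; the robot and the scene stay as the last step left them, time stands still between calls to the robot, and variables do not carry over. Pictures are saved under pics/ and viewed, about 8 in all and at most 12, crops included, and the job is handed in when it is done.

Besides the shell and the picture viewer there is one more tool, called after "Emit:" by a JSON object that holds its "method" and its "body". arm_command: Moves the arm, as the interface text tells. Its arguments: {"type":"object","properties":{"deltas":{"type":"string"},"force":{"type":"number"}},"required":["deltas"]}

```bash
ls; mkdir -p pics; python3 - <<'E'
from workcell import *
import cv2
for n in("side","top"):
    cv2.imwrite(f"pics/{n}0.png",grab_frame(n)[:,:,::-1]); print(camera_model(n))
print(state())
E
```

```text
pics
{'fx': 480.3399968484287, 'fy': 480.3399968484287, 'cx': 282.65056270914863, 'cy': 204.87142414601843, 'k1': -0.12221438681042587, 'rvec': array([ 0.11132034, -2.7054664 ,  1.53400128]), 'tvec': array([ 463.83805048,   99.33825273, 1029.32575306])}
{'fx': 388.4605003556866, 'fy': 388.4605003556866, 'cx': 283.79525873156564, 'cy': 217.4864251336951, 'k1': 0.002952295690936253, 'rvec': array([ 2.14502225, -2.17279105,  0.13385831]), 'tvec': array([ 20.46761615, 492.23680088, 795.43954993])}
{'time_s': 0.1, 'qpos': array([-7.52280582e+01,  1.83480277e+01,  8.96972116e+01,  1.40998892e-03,
        7.20445309e+01, -1.14466843e+00]), 'qvel': array([ 0.06397903, -0.04720044, -0.22748764,  0.04513394, -0.05774788,
       -0.09618802]), 'effort': array([-1.83319565e-05, -4.13332593e+01, -2.32509649e+01,  7.28657423e-02,
        4.21502092e-02, -5.15169177e-05]), 'ee_pos': array([ 157.59588739, -552.52765358,  213.21879681]), 'ee_rot': array([-1.79910274e+02, -3.13369720e-03,  1.59161721e+01]), 'force': array([ 0.8595123 ,  0.62630894, -0.47694703]), 'torque': array([-0.00754316, -0.00716734, -0.02401395]), 'gripper_width': 91.25182317419592}
```

View pics/side0.png

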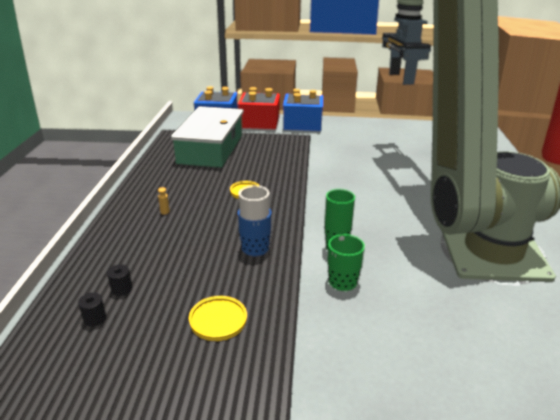

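View pics/top0.png

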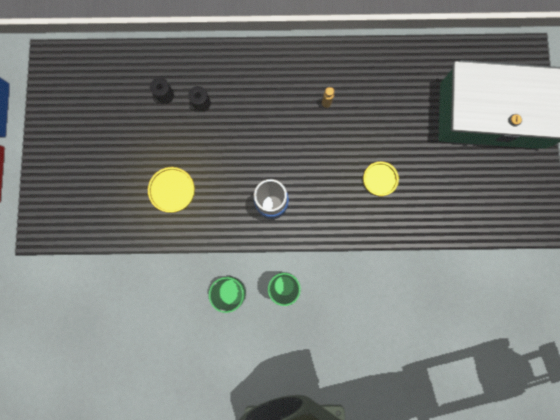

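The side view shows the aluminium cup in the blue one at about (254,220). In the top view its rim is at about (270,196), with the large tray at (171,190) and the small tray at (381,179). The green cups are decoys. I'll measure from an enlarged crop.

```bash
cat > h.py <<'E'
import numpy as np, cv2
from workcell import *
def cam(n):
    m=camera_model(n); K=np.array([[m['fx'],0,m['cx']],[0,m['fy'],m['cy']],[0,0,1]]); d=np.array([m['k1'],0,0,0,0.])
    return K,d,m['rvec'],m['tvec']
def ray(n,p):
    K,d,r,t=cam(n); R=cv2.Rodrigues(r)[0]
    u=cv2.undistortPoints(np.array([[p]],float),K,d)[0,0]
    return -R.T@t, R.T@np.array([*u,1])
def at_z(n,p,z):
    o,v=ray(n,p); return o+v*(z-o[2])/v[2]
def proj(n,P):
    return cv2.projectPoints(np.atleast_2d(np.array(P,float)),*[cam(n)[i] for i in(2,3,0,1)])[0][:,0]
def ring(n,c,r):
    a=np.linspace(0,2*np.pi,60); return proj(n,np.c_[c[0]+r*np.cos(a),c[1]+r*np.sin(a),a*0+c[2]])
def crop(img,x0,y0,w,h,s,f,rings=(),n=None):
    b=cv2.resize(img[y0:y0+h,x0:x0+w,::-1],None,fx=s,fy=s,interpolation=cv2.INTER_CUBIC)
    for c,r in rings:
        cv2.polylines(b,[np.int32((ring(n,c,r)-[x0,y0]+.5)*s)],True,(255,0,255),1)
    cv2.imwrite(f,b)
E
python3 - <<'E'
from h import *
for n,f in(("top","pics/top0.png"),("side","pics/side0.png")):
    im=cv2.imread(f)[:,:,::-1]; hsv=cv2.cvtColor(np.ascontiguousarray(im),cv2.COLOR_RGB2HSV)
    m=cv2.inRange(hsv,(22,150,120),(35,255,255))
    for c in cv2.findContours(m,cv2.RETR_EXTERNAL,cv2.CHAIN_APPROX_NONE)[0]:
        if cv2.contourArea(c)>150:
            (e,ax,_)=cv2.fitEllipse(c); print(n,"tray",e,ax,at_z(n,e,18))
c=at_z("top",(270,196),141); print("small rim",c)
t=cv2.imread("pics/top0.png")[:,:,::-1]; s=cv2.imread("pics/side0.png")[:,:,::-1]
R=[((c[0],c[1],141),30),((c[0],c[1],96),34),((c[0],c[1],6),29)]
crop(t,220,150,100,100,6,"pics/a.png",R,"top"); crop(s,204,170,100,100,6,"pics/b.png",R,"side")
cv2.imwrite("pics/ab.png",cv2.resize(np.hstack([cv2.imread("pics/a.png"),cv2.imread("pics/b.png")]),(800,400),interpolation=cv2.INTER_AREA))
E
```

```text
side tray (217.40609741210938, 317.5464172363281) (44.26783752441406, 58.30316925048828) [557.95363696 269.13718768  18.        ]
side tray (242.7571563720703, 188.25286865234375) (15.321534156799316, 27.21601104736328) [ 581.95145699 -192.38945135   18.        ]
small rim [519.20793216  39.39441708 141.        ]
```

View pics/ab.png

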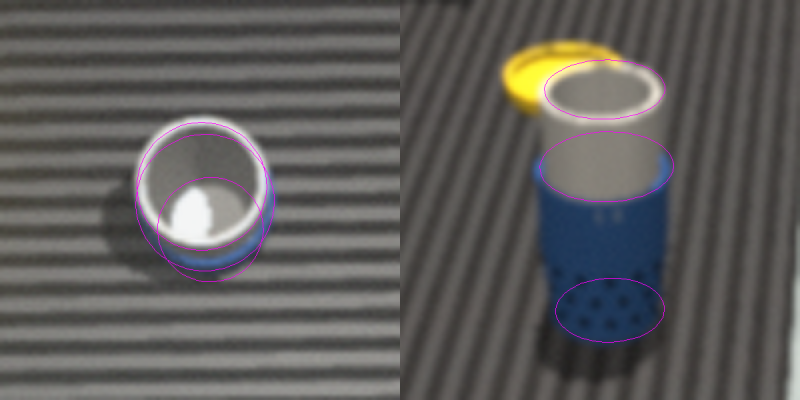

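The predicted rings match the rim to within about 1 px, or 2 mm. The baskets are at about (520.5, 40.5). Next I'll pin down the trays and set out.

```bash
python3 - <<'E'
from h import *
t=cv2.imread("pics/top0.png"); f=t.astype(int)
m=((f[:,:,1]-f[:,:,0]>60)&(f[:,:,2]-f[:,:,0]>60)).astype(np.uint8)
m[:140]=0
for c in cv2.findContours(m,cv2.RETR_EXTERNAL,cv2.CHAIN_APPROX_NONE)[0]:
    if cv2.contourArea(c)>150:
        e,ax,_=cv2.fitEllipse(c); print(e,ax,at_z("top",e,16).round(1),ax[0]*795/388)
for r in(30,):
    pass
E
```

```text
(170.63096618652344, 189.3447723388672) (44.866241455078125, 46.49323654174805) [559.2 260.   16. ] 91.92954112573997
(380.5703125, 178.23992919921875) (33.81630325317383, 35.214168548583984) [ 578.  -198.8   16. ] 69.28855950070411
```

Emit:
{"method": "arm_command", "body": {"deltas": "0 0 0 0 0 8 91; 0 0 0 0 0 8 91; 26 -42 0 0 0 0 91; 26 -42 0 0 0 0 91; 26 -42 0 0 0 0 91", "force": 20}}

```text
time_s: 0.72
ee_pos: [236.3, -425.6, 213.5]
ee_rot: [-180.0, 0.0, -0.1]
force: [0.8, -0.1, 0.3]
gripper_width: 91.1
```

Emit:
{"method": "arm_command", "body": {"deltas": "26 -42 0 0 0 0 91; 26 -42 0 0 0 0 91; 26 -42 0 0 0 0 91; 26 -42 0 0 0 0 91; 26 -42 0 0 0 0 91"}}

```text
time_s: 1.35
ee_pos: [366.6, -215.7, 213.8]
ee_rot: [-180.0, 0.0, -0.1]
force: [0.9, -1.1, 0.2]
gripper_width: 91.0
```

Emit:
{"method": "arm_command", "body": {"deltas": "26 -42 0 0 0 0 91; 26 -42 0 0 0 0 91; 26 -42 0 0 0 0 91; 26 -42 0 0 0 0 91; 0 0 0 0 0 0 91"}}

```text
time_s: 1.98
ee_pos: [471.4, -47.1, 213.4]
ee_rot: [-180.0, 0.0, 0.2]
force: [-1.2, -0.7, -0.8]
gripper_width: 90.7
```

```bash
python3 - <<'E'
from h import *
t=cv2.imread("pics/top0.png")[:,:,::-1]; s=cv2.imread("pics/side0.png")[:,:,::-1]
L=(559.2,260);S=(578,-198.8)
R=[((*L,18),50),((*L,6),50),((*S,18),38),((*S,6),38)]
for k,(n,im,x,y) in enumerate((("top",t,130,150),("top",t,340,140),("side",s,175,275),("side",s,205,145))):
    crop(im,x,y,80,75,5,f"pics/c{k}.png",R,n)
I=[cv2.imread(f"pics/c{k}.png") for k in range(4)]
cv2.imwrite("pics/c.png",cv2.resize(np.vstack([np.hstack(I[:2]),np.hstack(I[2:])]),(640,600),interpolation=cv2.INTER_AREA))
E
```

```text
(no output)
```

View pics/c.png

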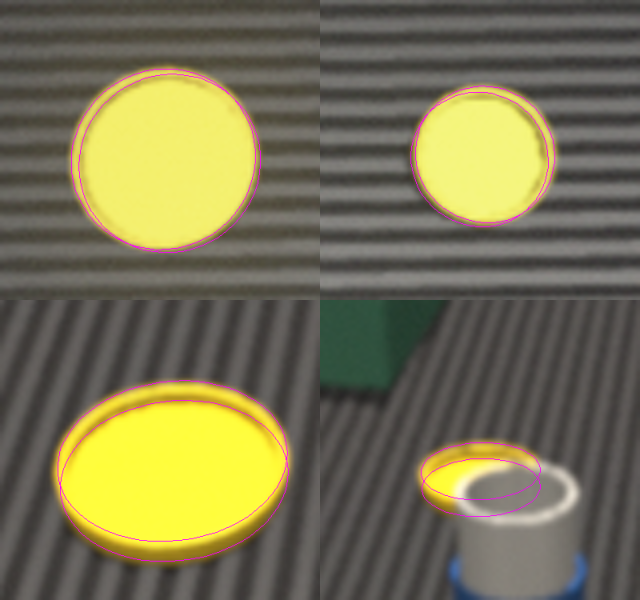

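Emit:
{"method": "arm_command", "body": {"deltas": "25 -44 0 0 0 0 91; 24 -44 0 0 0 0 91; 0 0 0 0 0 0 91; 0 0 0 0 0 0 91"}}

```text
time_s: 2.48
ee_pos: [518.7, 37.4, 213.5]
ee_rot: [179.9, 0.1, -0.1]
force: [0.1, -0.1, 0.5]
gripper_width: 91.0
```

The tray rings fit in both views: large tray at (559, 260), small tray at (578, -199). I'm descending onto the small basket.

Emit:
{"method": "arm_command", "body": {"deltas": "2 -3 20 0 0 0 91; 0 0 40 0 0 0 91; 0 0 32 0 0 0 91; 0 0 20 0 0 0 91; 0 0 0 0 0 0 91"}}

```text
time_s: 3.1
ee_pos: [519.7, 39.9, 100.8]
ee_rot: [180.0, 0.2, -0.2]
force: [-0.4, 0.1, 0.6]
gripper_width: 90.8
```

```bash
python3 - <<'E'
from h import *
print(state()['ee_pos'],state()['force'])
crop(grab_frame("side"),184,130,150,130,5,"pics/d.png",[((520.5,40.5,141),30),((520.5,40.5,96),34)],"side")
E
```

```text
[519.65310703  39.86596247 100.77932349] [-0.35782706  0.14215886  0.64310099]
```

View pics/d.png

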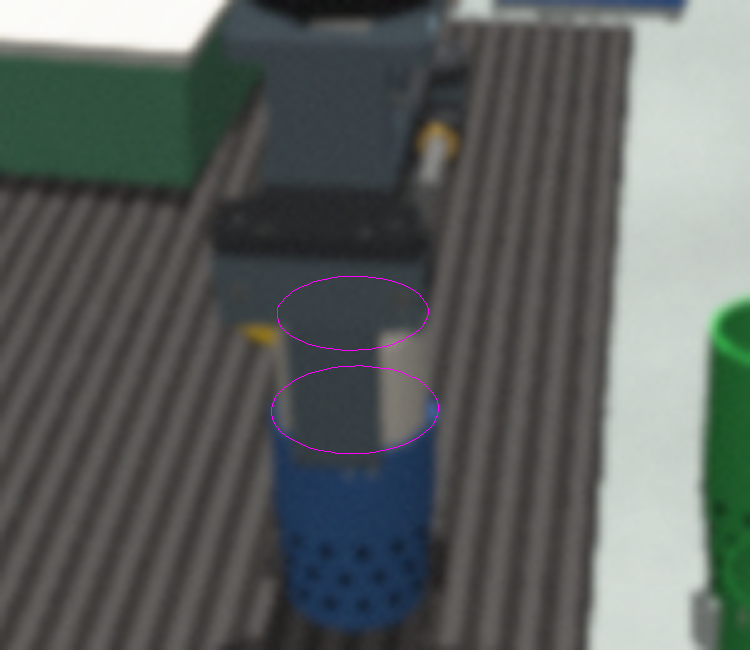

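The gripper straddles the small basket. The near finger's tip is at about (251.4, 222.6), and the basket axis is at about column 254.8. I'll check whether that offset is only perspective.

```bash
python3 - <<'E'
from h import *
e=state()['ee_pos']
print(proj("side",[[e[0],e[1]+45.5,e[2]],[e[0],e[1]+59,e[2]],[e[0],e[1]+59,e[2]+15],[520.5,40.5,130],[520.5,40.5,118],[520.5,40.5,96]]))
E
```

```text
[[251.30081441 220.71804455]
 [250.37386717 224.50319108]
 [250.1744041  217.92734467]
 [254.15045246 196.73399088]
 [254.27407406 201.90382231]
 [254.49869717 211.21284254]]
```

The offset is perspective, so the grasp is aligned. Closing.

Emit:
{"method": "arm_command", "body": {"deltas": "0 0 0 0 0 0 66; 0 0 0 0 0 0 55; 0 0 0 0 0 0 50; 0 0 0 0 0 0 50; 0 0 0 0 0 0 50", "force": 20}}

```text
time_s: 3.78
ee_pos: [521.9, 41.4, 102.4]
ee_rot: [180.0, -0.1, -0.1]
force: [0.2, -1.3, 4.3]
gripper_width: 60.7
```

Emit:
{"method": "arm_command", "body": {"deltas": "0 0 -5 0 0 0 50; 0 0 -7 0 0 0 50; 0 0 -8 0 0 0 50; 0 0 -8 0 0 0 50; 0 0 -10 0 0 0 50"}}

```text
time_s: 4.4
ee_pos: [521.6, 41.5, 140.7]
ee_rot: [180.0, -0.0, -0.1]
force: [0.7, 0.4, -2.2]
gripper_width: 60.6
```

Emit:
{"method": "arm_command", "body": {"deltas": "0 0 -15 0 0 0 50; 0 0 -20 0 0 0 50; 0 0 -20 0 0 0 50; 0 0 -20 0 0 0 50; 0 0 0 0 0 0 50"}}

```text
time_s: 5.03
ee_pos: [522.7, 41.6, 217.2]
ee_rot: [-180.0, -0.3, -0.1]
force: [0.8, 1.3, -1.8]
gripper_width: 61.2
```

```bash
python3 - <<'E'
from h import *
s=state();print(s['ee_pos'],s['force'],s['gripper_width'])
crop(grab_frame("side"),154,60,200,200,3,"pics/e.png",[((520.5,40.5,96),34)],"side")
E
```

```text
[522.72766808  41.56876314 217.15615512] [ 0.79599758  1.27993673 -1.83796016] 61.220141780246045
```

View pics/e.png

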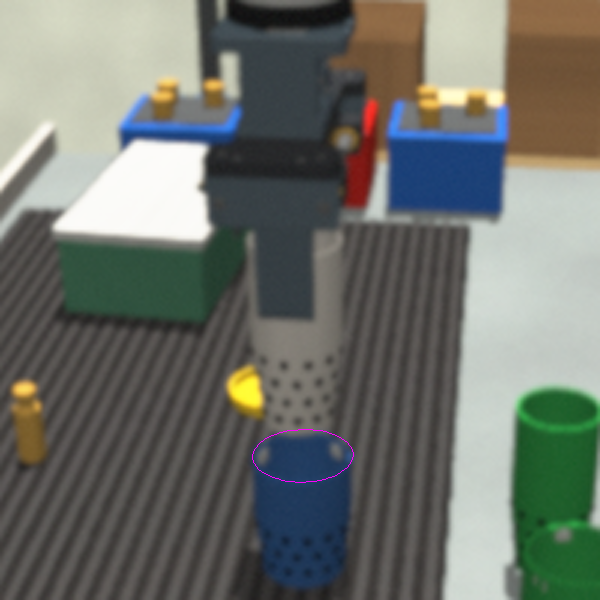

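The small basket is free and upright, and the blue one stayed down with its rim on the predicted ring. I'm carrying the small one to the small tray.

Emit:
{"method": "arm_command", "body": {"deltas": "8 30 0 0 0 0 50; 12 50 0 0 0 0 50; 12 55 0 0 0 0 50; 12 55 0 0 0 0 50; 8 35 0 0 0 0 50"}}

```text
time_s: 5.7
ee_pos: [572.9, -185.9, 213.6]
ee_rot: [-180.0, 0.1, -0.2]
force: [-0.4, 0.6, -2.5]
gripper_width: 60.9
```

Emit:
{"method": "arm_command", "body": {"deltas": "4 16 20 0 0 0 50; 0 0 30 0 0 0 50; 0 0 20 0 0 0 50; 0 0 0 0 0 0 50; 0 0 0 0 0 0 50"}}

```text
time_s: 6.32
ee_pos: [577.3, -199.0, 144.9]
ee_rot: [-180.0, 0.0, -0.0]
force: [-0.7, -0.0, -1.6]
gripper_width: 61.2
```

```bash
python3 - <<'E'
from h import *
s=state();print(s['ee_pos'],s['force'],s['gripper_width'])
S=(578,-198.8)
crop(grab_frame("side"),174,60,150,150,4,"pics/f.png",[((*S,18),38),((*S,6),38),((*S,s['ee_pos'][2]+39),30),((*S,s['ee_pos'][2]-91),23)],"side")
E
```

```text
[ 577.31355562 -198.96035875  144.91833571] [-0.70727137 -0.00785184 -1.61534177] 61.15733039932919
```

View pics/f.png

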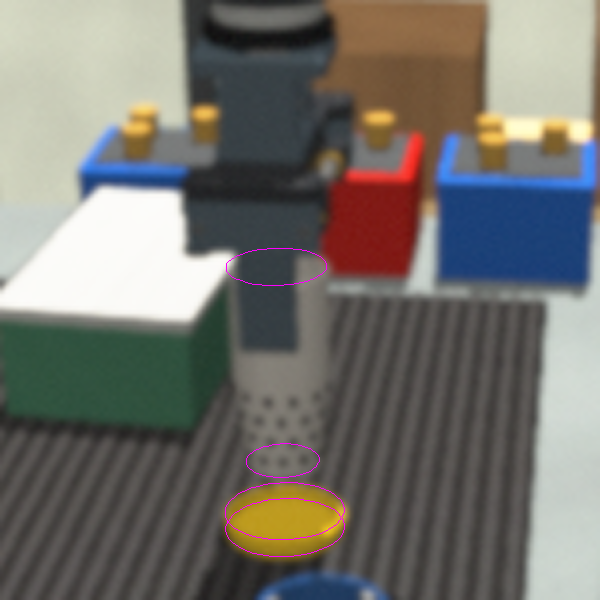

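The basket hangs centred over the small tray, whose rings fit. I'm lowering it, slowly at the end.

Emit:
{"method": "arm_command", "body": {"deltas": "0 0 15 0 0 0 50; 0 0 15 0 0 0 50; 0 0 8 0 0 0 50; 0 0 3 0 0 0 50; 0 0 0 0 0 0 50"}}

```text
time_s: 7.0
ee_pos: [577.3, -199.6, 103.8]
ee_rot: [180.0, 0.0, -0.1]
force: [0.4, 0.8, -0.9]
gripper_width: 61.1
```

Emit:
{"method": "arm_command", "body": {"deltas": "0 0 1 0 0 0 50; 0 0 1 0 0 0 50; 0 0 0 0 0 0 50"}}

```text
time_s: 7.38
ee_pos: [577.2, -199.6, 102.1]
ee_rot: [180.0, -0.0, -0.1]
force: [0.8, 0.5, -2.0]
gripper_width: 61.0
```

Emit:
{"method": "arm_command", "body": {"deltas": "0 0 1 0 0 0 50; 0 0 0 0 0 0 50"}}

```text
time_s: 7.62
ee_pos: [577.4, -199.7, 101.5]
ee_rot: [180.0, -0.0, -0.1]
force: [-0.2, 0.4, 1.7]
gripper_width: 60.6
```

Emit:
{"method": "arm_command", "body": {"deltas": "0 0 0.5 0 0 0 50; 0 0 0 0 0 0 50"}}

```text
time_s: 7.88
ee_pos: [577.5, -199.7, 101.5]
ee_rot: [180.0, -0.1, -0.1]
force: [-2.4, 0.2, 5.5]
gripper_width: 60.9
```

Contact is confirmed: the force went from -2 N to +5.5 N. Releasing and rising.

Emit:
{"method": "arm_command", "body": {"deltas": "0 0 0 0 0 0 64; 0 0 0 0 0 0 72; 0 0 0 0 0 0 91; 0 0 0 0 0 0 91; 0 0 0 0 0 0 91"}}

```text
time_s: 8.5
ee_pos: [577.2, -199.6, 100.4]
ee_rot: [180.0, 0.0, -0.1]
force: [-0.8, 0.9, 0.1]
gripper_width: 90.9
```

Emit:
{"method": "arm_command", "body": {"deltas": "0 0 -15 0 0 0 91; 0 0 -30 0 0 0 91; 0 0 -30 0 0 0 91; -10 -40 -20 0 0 0 91; -10 -40 0 0 0 0 91"}}

```text
time_s: 9.12
ee_pos: [558.5, -119.3, 198.7]
ee_rot: [179.9, -0.3, -0.2]
force: [0.7, 1.1, 0.2]
gripper_width: 91.1
```

Emit:
{"method": "arm_command", "body": {"deltas": "-12 -50 0 0 0 0 91; -12 -50 0 0 0 0 91; -10 -40 0 0 0 0 91; -3 -20 0 0 0 0 91; 0 0 0 0 0 0 91"}}

```text
time_s: 9.75
ee_pos: [520.6, 41.5, 196.6]
ee_rot: [180.0, -0.1, 0.1]
force: [-0.6, -0.4, 0.2]
gripper_width: 90.7
```

```bash
python3 - <<'E'
from h import *
s=state();print(s['ee_pos'],s['force'],s['gripper_width'])
S=(578,-198.8);B=(520.5,40.5)
crop(grab_frame("side"),174,80,150,190,3,"pics/g1.png",[((*S,18),38),((*S,140),30),((*B,96),34),((*B,6),29)],"side")
crop(grab_frame("top"),230,130,190,190,3,"pics/g2.png",[((*S,18),38),((*S,140),30),((*B,96),34)],"top")
a,b=cv2.imread("pics/g1.png"),cv2.imread("pics/g2.png"); g=np.hstack([a,b]);cv2.imwrite("pics/g.png",cv2.resize(g,None,fx=.78,fy=.78))
E
```

```text
[520.63030912  41.54449732 196.56566019] [-0.58681814 -0.3945208   0.19738011] 90.71620787656528
```

View pics/g.png

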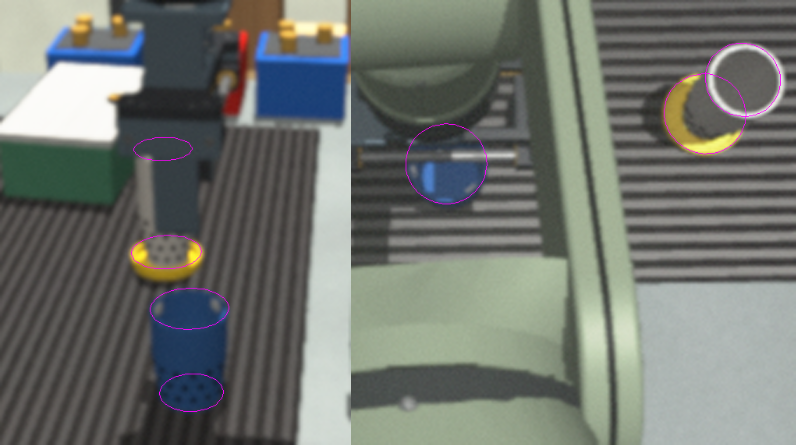

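The small basket stands upright in its tray and the large one hasn't moved. I'm descending on the large one.

Emit:
{"method": "arm_command", "body": {"deltas": "0 0 30 0 0 0 91; 0 0 40 0 0 0 91; 0 0 40 0 0 0 91; 0 0 28 0 0 0 91; 0 0 0 0 0 0 91"}}

```text
time_s: 10.48
ee_pos: [519.3, 39.2, 55.8]
ee_rot: [180.0, 0.3, -0.2]
force: [-0.1, -0.2, 1.0]
gripper_width: 91.4
```

Emit:
{"method": "arm_command", "body": {"deltas": "0 0 0 0 0 0 74; 0 0 0 0 0 0 62; 0 0 0 0 0 0 58; 0 0 0 0 0 0 58; 0 0 0 0 0 0 58", "force": 20}}

```text
time_s: 11.1
ee_pos: [521.7, 40.6, 58.8]
ee_rot: [180.0, -0.2, -0.1]
force: [0.4, 0.4, 6.4]
gripper_width: 69.4
```

Emit:
{"method": "arm_command", "body": {"deltas": "0 0 -5 0 0 0 58; 0 0 -15 0 0 0 58; 0 0 -20 0 0 0 58; 0 0 -20 0 0 0 58; 0 0 0 0 0 0 58"}}

```text
time_s: 11.72
ee_pos: [521.7, 40.6, 119.2]
ee_rot: [-180.0, -0.2, -0.1]
force: [0.3, -0.7, -4.0]
gripper_width: 69.4
```

Emit:
{"method": "arm_command", "body": {"deltas": "5 -30 0 0 0 0 58; 8 -50 0 0 0 0 58; 9 -55 0 0 0 0 58; 9 -50 0 0 0 0 58; 7 -34 0 0 0 0 58"}}

```text
time_s: 12.35
ee_pos: [558.3, 261.5, 116.1]
ee_rot: [180.0, 0.1, 0.0]
force: [0.1, -0.2, -4.3]
gripper_width: 69.7
```

Emit:
{"method": "arm_command", "body": {"deltas": "0 0 10 0 0 0 58; 0 0 10 0 0 0 58; 0 0 0 0 0 0 58; 0 0 0 0 0 0 58"}}

```text
time_s: 12.85
ee_pos: [558.9, 258.5, 97.4]
ee_rot: [180.0, 0.0, -0.2]
force: [0.1, 0.6, -3.2]
gripper_width: 69.7
```

```bash
python3 - <<'E'
from h import *
s=state();print(s['ee_pos'],s['force'],s['gripper_width'])
S=(559.2,260);z=s['ee_pos'][2]-53
crop(grab_frame("side"),124,200,200,160,4,"pics/i.png",[((*S,18),50),((*S,6),50),((*S,z+90),34),((*S,z),29)],"side")
E
```

```text
[558.89341888 258.52464699  97.42109902] [ 0.12796691  0.60593203 -3.15786774] 69.71312870151692
```

View pics/i.png

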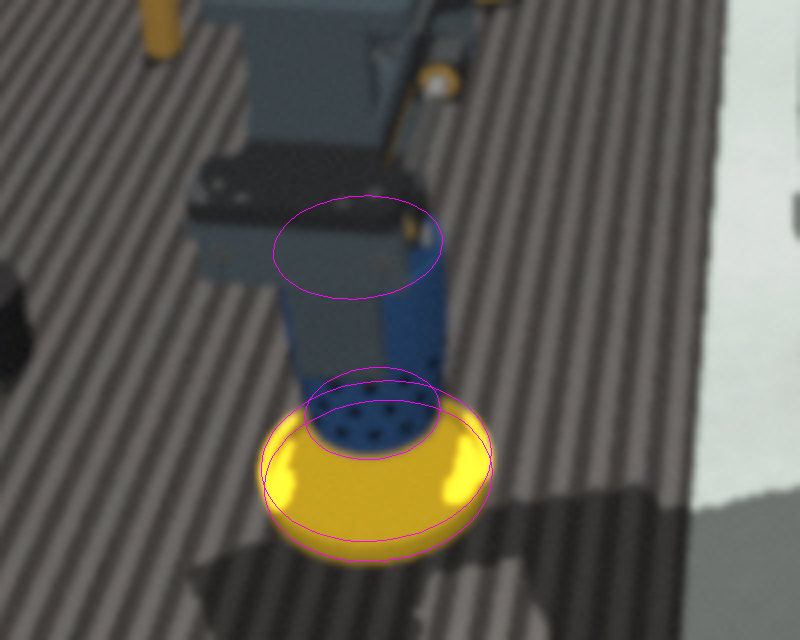

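The held basket matches the predicted rings and is centred over the large tray. Lowering.

Emit:
{"method": "arm_command", "body": {"deltas": "0 0 12 0 0 0 58; 0 0 12 0 0 0 58; 0 0 6 0 0 0 58; 0 0 2 0 0 0 58; 0 0 0 0 0 0 58"}}

```text
time_s: 13.52
ee_pos: [559.0, 259.5, 65.3]
ee_rot: [180.0, -0.0, -0.1]
force: [-0.5, 0.1, -3.7]
gripper_width: 69.4
```

Emit:
{"method": "arm_command", "body": {"deltas": "0 0 1 0 0 0 58; 0 0 1 0 0 0 58; 0 0 0 0 0 0 58"}}

```text
time_s: 13.9
ee_pos: [558.9, 259.4, 63.5]
ee_rot: [180.0, -0.0, -0.1]
force: [0.0, -0.3, -3.8]
gripper_width: 69.6
```

Emit:
{"method": "arm_command", "body": {"deltas": "0 0 0.7 0 0 0 58; 0 0 0 0 0 0 58"}}

```text
time_s: 14.15
ee_pos: [559.0, 259.5, 62.9]
ee_rot: [-180.0, -0.0, -0.1]
force: [-0.6, -0.4, -2.2]
gripper_width: 69.6
```

Emit:
{"method": "arm_command", "body": {"deltas": "0 0 0.7 0 0 0 58; 0 0 0 0 0 0 58"}}

```text
time_s: 14.4
ee_pos: [559.0, 259.5, 62.8]
ee_rot: [-180.0, -0.0, -0.1]
force: [-2.2, -1.1, 3.4]
gripper_width: 69.9
```

Contact again (-3.8 N to +3.4 N, and z has stopped). Releasing, rising and checking.

Emit:
{"method": "arm_command", "body": {"deltas": "0 0 0 0 0 0 73; 0 0 0 0 0 0 80; 0 0 0 0 0 0 91; 0 0 0 0 0 0 91; 0 0 0 0 0 0 91"}}

```text
time_s: 15.02
ee_pos: [558.9, 259.4, 61.9]
ee_rot: [180.0, -0.0, -0.1]
force: [-0.4, 0.1, 0.4]
gripper_width: 91.0
```

Emit:
{"method": "arm_command", "body": {"deltas": "0 0 -15 0 0 0 91; 0 0 -30 0 0 0 91; 0 0 -40 0 0 0 91; 0 0 -40 0 0 0 91; -20 40 -10 0 0 0 91"}}

```text
time_s: 15.65
ee_pos: [541.4, 221.4, 201.2]
ee_rot: [-179.8, -0.5, 0.1]
force: [0.4, -0.8, -1.0]
gripper_width: 91.0
```

Emit:
{"method": "arm_command", "body": {"deltas": "-20 50 0 0 0 0 91; -20 50 0 0 0 0 91; -20 40 0 0 0 0 91; 0 0 0 0 0 0 91; 0 0 0 0 0 0 91"}}

```text
time_s: 16.27
ee_pos: [479.3, 79.9, 198.0]
ee_rot: [-180.0, -0.1, -0.1]
force: [0.0, -0.5, -0.0]
gripper_width: 90.7
```

```bash
python3 - <<'E'
from h import *
s=state();print(s['time_s'],s['ee_pos'],s['force'],s['gripper_width'])
L=(559.2,260);S=(578,-198.8)
a=grab_frame("side");crop(a,150,120,150,240,2.5,"pics/j1.png",[((*L,100),34),((*L,10),29)],"side")
b=grab_frame("top");crop(b,120,120,300,170,1.4,"pics/j2.png",[((*L,100),34),((*S,140),30)],"top")
a,b=cv2.imread("pics/j1.png"),cv2.imread("pics/j2.png");b=cv2.copyMakeBorder(b,0,a.shape[0]-b.shape[0],0,0,0)
cv2.imwrite("pics/j.png",np.hstack([a,b]))
E
```

```text
16.275 [479.33485576  79.88867366 198.03044792] [ 0.01332913 -0.51012118 -0.01906807] 90.70533849874846
```

View pics/j.png

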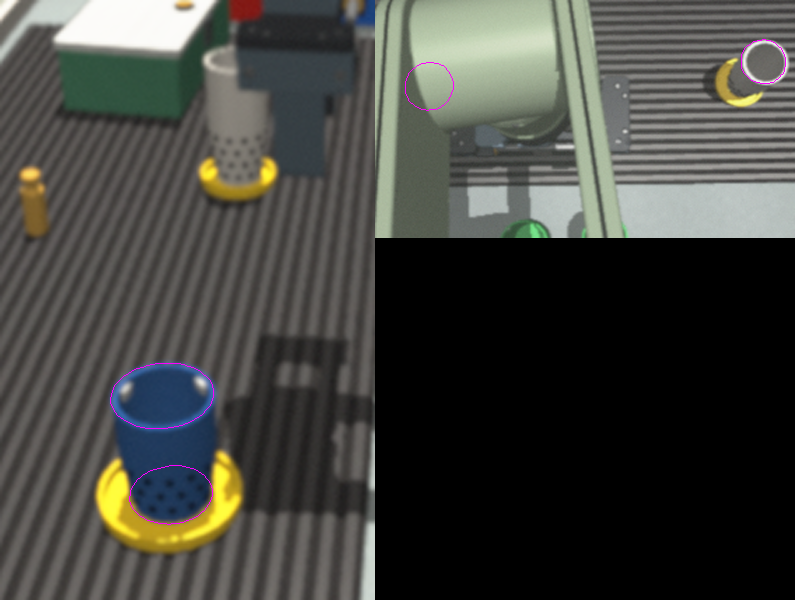

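Both baskets stand upright in their trays and match the predicted rings, and the gripper is clear of everything.

```bash
python3 -c "
from workcell import *
print(job_done())"
```

```text
the job is handed in; nothing more can be done
None
```

I pulled the aluminium basket straight up out of the blue one and set it in the small tray. The blue basket then went into the large tray. I lowered each one until the wrist force showed contact before releasing it, and handed the job in at about 16.4 s of the 48 s allowed.

- **Final pictures:** Both baskets stand upright, mouth up, inside their tray rims, within about 1 px (2 mm) of where they should be. The gripper was open and clear, and the wrist force read about 0 N.
- **What the last check could not show:** The arm hid the large basket from the top camera, so I confirmed that one from the side view only. The small basket showed in both views.
- **A disagreement along the way:** My first side-view fit of the large tray was 9 mm off the top-view fit, because it included the tray's outer wall. Rings drawn at the top-view position fitted both pictures, so I used that.

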